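Press the veneered tiles

ROBOT

A 7-joint arm with a two-finger parallel gripper is mounted at the origin on the work surface. World frame = base frame: x ahead of the robot, y to its left, z up, the work surface at z = 0. Lengths are in m, angles in rad, forces in N, time in s.
With the tool pointing down it reaches from about 0.425 to 0.925 m from the base axis. Payload 6.8 kg.
Tool frame: the origin (TCP) lies midway between the tips of the shut fingers; the grasp point (between the pads) lies 19 mm behind it; x points along the fingers, y is the direction in which the jaws open and shut, and the axes are right-handed (so a half turn about x gives the same grasp; the last joint's range is limited). The gripper opens to 85 mm and grips with 20 to 120 N. Pads are 22 mm wide; open, the fingers measure 114 mm over their backs; the gripper's body (76 mm by 85 mm) begins 54 mm behind the grasp point. The pads swing forward as they close: fully open they stand 13 mm farther back than shut.
Start: joints at [-1.222, 0.477, 0.022, 1.555, -0.011, 1.109, -0.083], TCP at [0.298, 0.606, 0.231] pointing down, gripper open.
Joint ranges: [-2.96, 2.96], [-0.34, 2.1], [-1.41, 1.46], [0.24, 2.44], [-1.37, 4.51], [0.17, 1.92], [-2.96, 2.96]. Speed limits (rad/s): [2.39, 2.39, 3.14, 3.14, 3.14, 3.14, 3.14].

INTERFACE

Orientations are given as a rotation vector (axis times angle).
In Python, from bench import r, viewer, nets gives the robot as it stands.
- The arm moves only by the shell command python3 -m pendant 'ROWS' [FORCE]. ROWS is JSON, one flat list of numbers, 5 for each row, row after row: the finger opening in mm, from 0 to 85.4, then the shift along the tool's x, y, z in mm, then the turn about the tool's x in rad. A call has 1 to 20 rows; each row shifts and turns the commanded pose from where the row before left it, along the tool's axes as they then stand; what a row does not reach is not made up. A row lasts 1/8 s, in which the tool goes at most 62.5 mm and 10.7 degrees, less where a joint would pass 70% of its speed; a pose out of reach is approached as far as the arm can. A call with a gripper value outside its range is refused whole. The fingers move at their own pace and stop on an object; FORCE is the grip in N (left out, the last holds). Time passes only in rows, so rows that do not move let the fingers close. It gives the time, the measured TCP pose, the force and the opening at its end, in the units of the state.
- r.get_obs(): the state, without advancing time (a new reading comes with each control period).
- viewer.grab_frame(name): name is "scene" or "top" or "wrist"; returns (picture, depth): 384x512x3 uint8, red, green, blue; 384x512 float32, m along the optical axis (not along the pixel's ray), 0 where there is no reading.
- viewer.calibration(name): a dict with "mtx" (3x3 intrinsics, pixels), "world_to_cam" (4x4, takes a point from world to camera coordinates). Camera axes: x right, y up, looking along -z (the intrinsics and any distortion apply to the point x, -y, -z); pixel columns grow to the right and rows downward; lengths in m; the calibration is good to about 2 mm. A picture is of the moment at which its call begins: read the wrist's pose just before it. calibration takes no time and is no camera call; for the wrist camera it gives the pose at the moment of the call.
- r.hand_in(): hands the job in, once; it reports no verdict.
Trained networks look in the newest picture that a camera, given by its name, has taken for a name from the list of things; names that differ only in an ending like _2 or _b are one class to them, and where a whole thing is asked for, a point or a joint stands for the part that bears it (a point fixed in the world has none). Each returns a list of dicts, best first, with "score" (0 to 1); they miss things now and then, are a little off and sometimes report something else, mostly with a low value. They report only what shows in the picture. A call takes as long as a camera call. They do not tell look-alikes from the thing itself.
- nets.look_for(name, camera): "location" ([x, y, z] in m, in world coordinates, good to about 4 mm: the middle of the surface that is visible of it).
- nets.silhouettes(name, camera): "mask" (384x512 bool, what is visible of it).
The state is a dict: "clock": time; "joints": joint angles; "qvel": joint speeds; "tau": joint torques, N m; "tcp_pos": TCP position; "orientation": TCP orientation; "contact_force": force on the tool from outside, world axes, zero at the start; "moment": the same for the moment, N m; "grip_width": finger opening in m.
Only numpy, scipy, OpenCV 4.12 (cv2) and the standard library are available. Lean on these libraries where they do the work, as an engineer would, in place of code of your own. Each camera call takes 0.05 s, during which the arm holds its last target. There are 200 camera calls.

TASK

Put the freshly veneered wooden tiles in the little screw press: pile all of them squarely on the bed's yellow-framed rectangle, then lay the red pressing board squarely on top. Swing the green press arm fully over the pile to its stop and turn the orange knob clockwise, regripping as needed, until the plate has come down on the red board and the knob's slip clutch clicks over, and then stop turning. Leave the other things on the ledge alone.

Things in the scene. Friction and masses are not known exactly. Their poses are not given: they have to be found in the camera images.
- bed (a point): Centre of the rectangle on top of the press bed (fixed press; bed surface 20 mm above the ledge). The rectangle is grey, the size of a tile (110 mm along this point's x, 56 mm along its y), inside a 4 mm yellow frame. z up. The base plate reaches 85 mm from this point along x either way, 130 mm along +y and 240 mm along -y; the screw column stands 190 mm along -y.
- tile1_c (a point): Loose wooden tile, dark with a light veneered face, 110 x 56 x 15 mm, lying flat; the point is its centre (7.5 mm above its underside), x along its 110 mm length, y across its 56 mm width, z up. Three to five of the tiles are present in any one start.
- tile2_c (a point): Loose wooden tile, dark with a light veneered face, 110 x 56 x 15 mm, lying flat; the point is its centre (7.5 mm above its underside), x along its 110 mm length, y across its 56 mm width, z up. Three to five of the tiles are present in any one start.
- tile3_c (a point): Loose wooden tile, dark with a light veneered face, 110 x 56 x 15 mm, lying flat; the point is its centre (7.5 mm above its underside), x along its 110 mm length, y across its 56 mm width, z up. Three to five of the tiles are present in any one start.
- tile4_c (a point): Loose wooden tile, dark with a light veneered face, 110 x 56 x 15 mm, lying flat; the point is its centre (7.5 mm above its underside), x along its 110 mm length, y across its 56 mm width, z up. Three to five of the tiles are present in any one start.
- tile5_c (a point): Loose wooden tile, dark with a light veneered face, 110 x 56 x 15 mm, lying flat; the point is its centre (7.5 mm above its underside), x along its 110 mm length, y across its 56 mm width, z up. Three to five of the tiles are present in any one start.
- caul_c (a point): Loose red pressing board, 110 x 56 x 20 mm, lying flat; the point is its centre (10 mm above its underside), x along its 110 mm length, y across its 56 mm width, z up. Goes on top of all the tiles.
- column (a point): Foot of the press's upright screw column (28 mm diameter), on the base plate surface; the axis of the column is also the axis of the arm's swing and of the knob. Axes as those of the bed point.
- swing_arm (a joint): Swing of the green press arm about the column, rad: 0 = at its stop, plate exactly over the bed rectangle; grows clockwise seen from above, as the arm swings away towards the bed's +x (1.57 = arm along the bed's +x). Starts at 1.35 to 1.65. Stays where it is left (hinge friction 0.12 N m, about 1 N at the post).
- swing_post (a point): Black upright round post on the arm by which it is swung: 20 mm diameter, 45 mm tall, the point is half-way up it, 120 mm from the column axis. It stands on the arm's bar, which is 26 mm wide; the bar's top is 22 mm below this point. When the arm is over the bed it lies over the bed's y = -70 mm. Sinks with the arm as the knob is turned.
- plate_face (a point): Centre of the underside of the aluminium pressing plate (104 x 52 mm, 12 mm thick) under the arm's end, 190 mm from the column axis; 128 mm above the ledge with the screw up (spindle 0), so it clears the tallest pile (5 tiles and the board: 115 mm above the ledge) when swung over. z up; the plate sinks 15 mm per rad of spindle turn.
- spindle (a joint): Turn of the screw, shown by the black collar (68 mm diameter, white line) under the knob, rad: 0 = plate fully up (start), grows clockwise seen from above, to 4.66 at most. Turning it takes 0.19 N m either way; it stays where it is left (self-locking). It stops turning when the plate bears on the pile.
- clutch (a joint): Slip of the knob against the collar, rad: 0 at the start, while the knob's white tick lines up with the collar's white line. While the screw is free, knob and collar turn together; once the plate bears with about 10 N the clutch slips at 0.34 N m, the collar stands still and only the knob goes on: this value grows (clockwise). One click is 0.3 rad of slip; past 1.8 rad counts as overdriven. The knob does not spring back.
- cap (a point): Orange knob on top of the column: a bar grip 60 mm long (along this point's x), 14 mm thick (y), 32 mm tall, on a disc of 52 mm diameter. The point is on the axis, 14 mm below the bar's top, 207 mm above the ledge; it turns with the knob and does not sink. At the start x is parallel to the bed's x. Turned clockwise seen from above.
- lantern: Bystander: orange camping lantern, 110 mm diameter, 205 mm tall; origin at the centre of its underside. Leave it where it stands.
- spice_jar: Bystander: amber glass spice jar with a red screw lid, 60 mm diameter, 100 mm tall; origin at the centre of its underside. Leave it where it stands.
- cup: Bystander: white ceramic cup, 76 mm diameter, 80 mm tall; origin at the centre of its underside. Leave it where it stands.
- glue: Bystander: white glue bottle with a red cap, 56 mm diameter, 130 mm tall; origin at the centre of its underside. Leave it where it stands.
- bowl: Bystander: blue ceramic bowl, 110 mm diameter, 45 mm tall; origin at the centre of its underside. Leave it where it stands.
There are look-alikes about, which are no part of the job. Leave any blue or grey look-alike of the part that bears tile4_c alone. What is meant by the part that bears caul_c is not turquoise, and is the smaller of those in its own colour.

How it is judged:
By the outcome, as a careful person would: the job done as asked, in the order asked, and still so for the second after the job is handed in, with the robot touching nothing.
Of tile1, tile2, tile3, tile4, tile5 only 3 to 5 are there at a start; the rules pass over those that are not, and their reading is None.
At some moment in a run one of tile1, tile2, tile3, tile4, tile5, caul may be knocked a few centimetres aside while the robot is not near it.
Once in a run the grip may slacken for a moment while it holds something.
It also fails if it takes over 210 s, if anything falls off the work surface, if the arm or the gripper's body presses on something with over 40 N, if the wrist force passes 120 N, or if a joint passes its speed limit or range.

## Working session

There is one attempt and no reset: what is moved stays moved. The work goes in short steps, Python scripts to look and compute and a shell command to move; the robot and the scene stay as the last step left them, time stands still between calls to the robot, and variables do not carry over. Pictures are saved under pics/ and viewed, about 12 in all and at most 16, crops included, and the job is handed in when it is done.

```bash
ls; mkdir -p pics; cat > h.py <<'E'
import numpy as np, cv2
from bench import r, viewer, nets
from scipy.spatial.transform import Rotation as R
def grab(n):
    im,d=viewer.grab_frame(n); c=viewer.calibration(n); return im,d,c
def world(d,c,u,v):
    z=d[v,u]; K=c["mtx"]; x=(u-K[0,2])/K[0,0]*z; y=(v-K[1,2])/K[1,1]*z
    p=np.stack([x,-y,-z,np.ones_like(z)],-1)
    return (p@np.linalg.inv(c["world_to_cam"]).T)[...,:3]
def cloud(d,c):
    v,u=np.mgrid[0:d.shape[0],0:d.shape[1]]; return world(d,c,u,v)
def proj(c,P):
    p=np.c_[np.atleast_2d(P),np.ones(len(np.atleast_2d(P)))]@np.array(c["world_to_cam"]).T
    K=c["mtx"]; return np.c_[K[0,0]*p[:,0]/-p[:,2]+K[0,2],K[1,1]*-p[:,1]/-p[:,2]+K[1,2]]
def save(n,im,s=1): cv2.imwrite("pics/"+n+".png",cv2.resize(im[...,::-1],None,fx=s,fy=s,interpolation=cv2.INTER_CUBIC))
E
python3 - <<'E'
from h import *
o=r.get_obs();print(o)
a,d,c=grab("scene");b,d2,c2=grab("top")
save("s1",a,1.5);save("t1",b,1.5)
np.savez("f1.npz",a=a,d=d,b=b,d2=d2)
for k in(c,c2):print({x:np.round(y,3).tolist() if not isinstance(y,str) else y for x,y in k.items()})
print(R.from_rotvec(o["orientation"]).as_matrix().round(3))
E
```

```text
pics
{'clock': 0.0, 'joints': array([-1.22207603,  0.47782034,  0.02234186,  1.55645825, -0.01152331,
        1.10929835, -0.08310748]), 'qvel': array([-0.00061832,  0.00031994, -0.00019045,  0.00088454, -0.00051692,
       -0.00048713, -0.00095578]), 'tau': array([ 7.76023280e-04, -5.96461916e+01,  1.60837445e+00, -2.81187737e+01,
        1.25175508e-02,  9.59345314e-03,  1.67953476e-05]), 'tcp_pos': array([0.29748556, 0.60524441, 0.23030931]), 'orientation': array([ 0.35678497,  1.54125517, -0.35968239]), 'contact_force': array([-0.40722285, -0.01569088, -0.17383653]), 'moment': array([-0.03873137, -0.02393061,  0.046281  ]), 'grip_width': 0.08566403642936515}
{'mtx': [[372.675, 0.0, 256.121], [0.0, 372.675, 191.553], [0.0, 0.0, 1.0]], 'world_to_cam': [[0.481, 0.876, -0.018, -0.214], [-0.684, 0.389, 0.617, 0.298], [0.548, -0.285, 0.787, -1.801], [0.0, 0.0, 0.0, 1.0]]}
{'mtx': [[349.511, 0.0, 254.879], [0.0, 349.511, 186.326], [0.0, 0.0, 1.0]], 'world_to_cam': [[-0.021, -1.0, -0.015, -0.008], [0.99, -0.022, 0.138, -0.522], [-0.138, -0.012, 0.99, -1.362], [0.0, 0.0, 0.0, 1.0]]}
[[-0.001  0.441  0.897]
 [-0.002  0.897 -0.441]
 [-1.    -0.002  0.   ]]
```

View pics/s1.png

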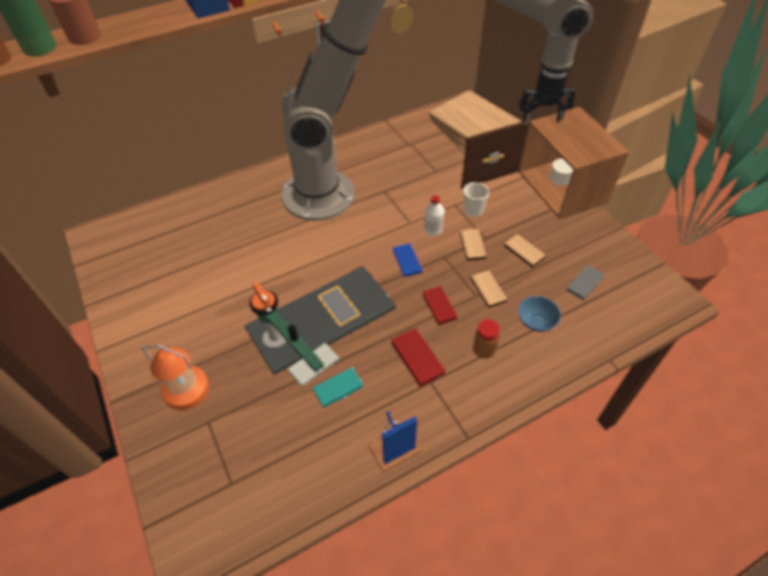

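View pics/t1.png

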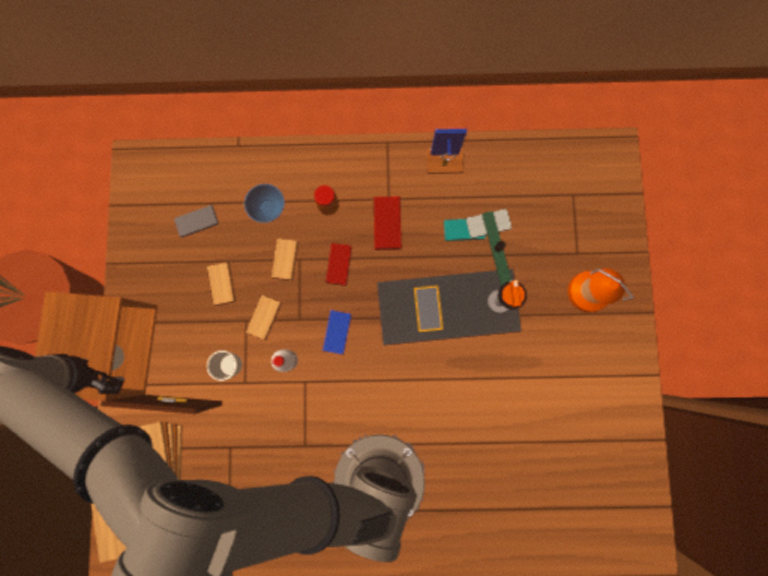

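The scene shows 3 tan tiles, at scene px (473,244), (525,250), (489,288). Not for use as tiles: blue (407,260) and grey (585,282). Candidates for the board: small red (440,305), larger red (417,356) and turquoise (338,386); I choose the small red one. The press is at (320,320) with its arm swung out.

```bash
cat >> h.py <<'E'
def rects(im,P,zlo,zhi,kind,amin=60,roi=None):
    hsv=cv2.cvtColor(im,cv2.COLOR_RGB2HSV).astype(int);H,S,V=hsv[...,0],hsv[...,1],hsv[...,2]
    m=(P[...,2]>zlo)&(P[...,2]<zhi)
    if kind=="red": m&=((H<6)|(H>172))&(S>150)
    if kind=="tan": m&=(H>8)&(H<25)&(V>150)
    if kind=="yel": m&=(H>15)&(H<35)&(S>110)&(V>120)
    if roi is not None: m&=(abs(P[...,0]-roi[0])<roi[2])&(abs(P[...,1]-roi[1])<roi[2])
    n,l,st,ce=cv2.connectedComponentsWithStats(m.astype(np.uint8),connectivity=8);out=[]
    for i in range(1,n):
        if st[i,4]<amin: continue
        q=P[l==i]; (cx,cy),(w,h),a=cv2.minAreaRect((q[:,:2]*1000).astype(np.float32))
        if w<h: w,h,a=h,w,a+90
        a=(a+90)%180-90
        out.append(dict(c=(round(cx),round(cy)),med=np.median(q[:,:2],0).round(4),s=(round(w),round(h)),ang=round(a,1),z=round(float(np.median(q[:,2])),4),n=int(st[i,4]),px=ce[i].round().tolist()))
    return out
E
python3 - <<'E'
from h import *
f=np.load("f1.npz")
for n,i,d in(("top","b","d2"),("scene","a","d")):
    c=viewer.calibration(n);P=cloud(f[d],c)
    for k in("tan","red"):
        for q in rects(f[i],P,.005,.04,k): print(n,k,q)
    for q in rects(f[i],P,.012,.03,"yel",30): print(n,"yel",q)
    im,d=viewer.grab_frame(n)
    for nm in("tile1_c","caul_c","swing_post","cap","bed"):
        try:print(n,nm,[(np.round(x["location"],3).tolist(),round(x["score"],2)) for x in nets.look_for(nm,n)])
        except Exception as e:print(nm,e)
E
```

```text
top tan {'c': (858, -198), 'med': array([ 0.8479, -0.1888]), 's': (101, 67), 'ang': 88.3, 'z': 0.0113, 'n': 233, 'px': [295.0, 109.0]}
top tan {'c': (589, 251), 'med': array([0.5896, 0.25  ]), 's': (110, 57), 'ang': -9.2, 'z': 0.0144, 'n': 358, 'px': [189.0, 172.0]}
top tan {'c': (525, 426), 'med': array([0.5236, 0.4232]), 's': (111, 61), 'ang': 10.8, 'z': 0.0142, 'n': 366, 'px': [146.0, 189.0]}
top tan {'c': (475, -555), 'med': array([ 0.4707, -0.538 ]), 's': (108, 79), 'ang': 19.5, 'z': 0.0326, 'n': 253, 'px': [387.0, 195.0]}
top tan {'c': (444, -139), 'med': array([ 0.4408, -0.1365]), 's': (118, 66), 'ang': 4.5, 'z': 0.0197, 'n': 137, 'px': [285.0, 206.0]}
top tan {'c': (428, 308), 'med': array([0.4307, 0.3055]), 's': (116, 58), 'ang': -23.4, 'z': 0.0143, 'n': 376, 'px': [175.0, 211.0]}
top tan {'c': (357, 656), 'med': array([0.3697, 0.6499]), 's': (213, 90), 'ang': -6.0, 'z': 0.0111, 'n': 982, 'px': [90.0, 230.0]}
top tan {'c': (59, 8), 'med': array([0.0796, 0.0362]), 's': (199, 104), 'ang': -84.2, 'z': 0.0122, 'n': 337, 'px': [248.0, 302.0]}
top red {'c': (681, -33), 'med': arra
[... 2036 characters left out ...]
, 99), 'med': array([0.5767, 0.0955]), 's': (111, 55), 'ang': -9.6, 'z': 0.0199, 'n': 322, 'px': [293.0, 203.0]}
scene red {'c': (682, -36), 'med': array([ 0.6895, -0.0383]), 's': (150, 73), 'ang': -0.1, 'z': 0.0264, 'n': 701, 'px': [278.0, 238.0]}
scene yel {'c': (442, -140), 'med': array([ 0.4455, -0.1577]), 's': (123, 71), 'ang': 4.3, 'z': 0.0209, 'n': 99, 'px': [224.0, 204.0]}
scene tile1_c []
scene caul_c [([0.691, -0.04, 0.028], 0.87), ([0.578, 0.097, 0.02], 0.77), ([0.478, -0.244, 0.022], 0.46)]
scene swing_post [([0.634, -0.305, 0.147], 0.88)]
scene cap [([0.469, -0.331, 0.187], 0.66)]
scene bed [([0.481, -0.247, 0.02], 0.9), ([0.578, 0.1, 0.017], 0.57), ([0.44, 0.304, 0.016], 0.53)]
```

```bash
cat >> h.py <<'E'
def plan(x,y,z,phi):
    """turn first (rad about tool x), then shift in tool axes (mm)"""
    o=r.get_obs();M=R.from_rotvec(o["orientation"]).as_matrix()
    cur=np.degrees(np.arctan2(M[1,1],M[0,1])); dph=(phi-cur+90)%180-90
    t=-np.radians(dph); M2=M@R.from_rotvec([t,0,0]).as_matrix()
    s=M2.T@(np.array([x,y,z])-o["tcp_pos"])*1000
    print("t",round(o["clock"],2),"tcp",o["tcp_pos"].round(4),"phi",round(cur,2),"j",o["joints"].round(2)); print("turn",round(t,4),"shift",s.round(1))
E
python3 - <<'E'
from h import *
plan(.589,.2505,.11,80)
E
```

```text
t 0.7 tcp [0.2978 0.6058 0.2313] phi 63.82 j [-1.22  0.48  0.02  1.56 -0.01  1.11 -0.08]
turn -0.2823 shift [ 121.3 -299.3  348.5]
```

```bash
python3 -m pendant '[85,0,0,0,-0.141, 85,0,0,0,-0.141, 85,0,-30,35,0, 85,0,-30,35,0, 85,0,-30,35,0, 85,0,-30,35,0, 85,0,-30,35,0, 85,0,-30,35,0, 85,0,-30,35,0, 85,0,-30,35,0, 85,0,-30,35,0, 85,0,-30,34,0, 85,30,0,0,0, 85,30,0,0,0, 85,30,0,0,0, 85,31,0,0,0, 85,0,0,0,0, 85,0,0,0,0]' 40
cat >> h.py <<'E'
def wl(kind,x,y,zlo=.005,zhi=.04,name=None,rad=.1,amin=300):
    im,d,c=grab("wrist");P=cloud(d,c)
    if name: save(name,im,1.5)
    for q in rects(im,P,zlo,zhi,kind,amin,(x,y,rad)): print("wrist",q)
E
python3 - <<'E'
from h import *
plan(.589,.2505,0,80); wl("tan",.589,.25,name="w1")
E
```

```text
clock: 2.95
tcp_pos: [0.59, 0.25, 0.1115]
orientation: [0.138, 1.565, -0.137]
contact_force: [0.3, -0.1, -0.5]
grip_width: 0.0853
t 2.95 tcp [0.59   0.25   0.1115] phi 79.98 j [-0.55  0.55  0.08  1.75 -0.05  0.85  0.94]
turn -0.0004 shift [111.5   0.2  -1.2]
wrist {'c': (590, 250), 'med': array([0.5851, 0.2502]), 's': (109, 55), 'ang': -7.9, 'z': 0.0155, 'n': 9607, 'px': [259.0, 185.0]}
```

View pics/w1.png

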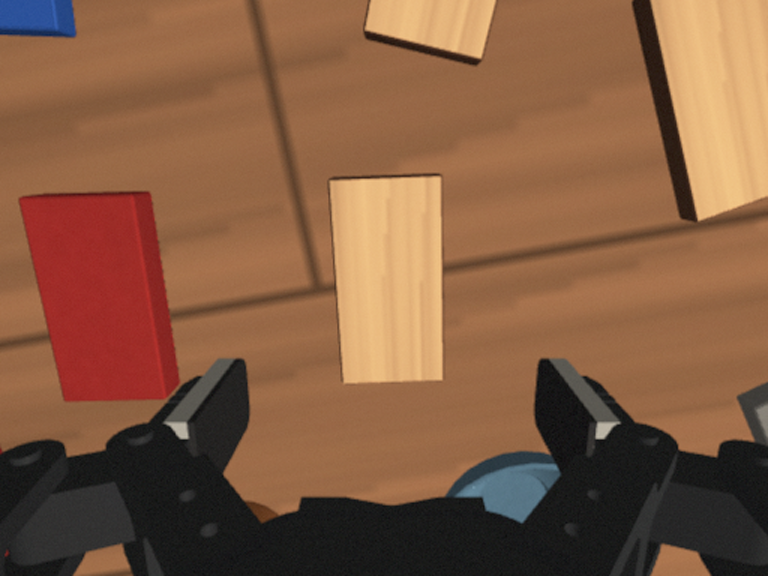

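The close view shows the tile centred between the jaws at px (390,280). The red board is at the left (100,295), and the blue decoy is at the upper left.

```bash
python3 -m pendant '[85,0,0,0,-0.026, 85,30,0,0,0, 85,30,0,0,0, 85,30,0,0,0, 85,15,0,0,0, 85,8,0,0,0, 85,0,0,0,0, 48,0,0,0,0, 48,0,0,0,0, 48,0,0,0,0, 48,0,0,0,0, 48,0,0,0,0, 48,0,0,0,0, 48,0,0,0,0]' 40
```

```text
clock: 4.75
tcp_pos: [0.59, 0.25, -0.0015]
orientation: [0.118, 1.566, -0.116]
contact_force: [-0.7, 0.1, 5.3]
grip_width: 0.0549
```

```bash
python3 -m pendant '[48,-30,0,0,0, 48,-30,0,0,0, 48,-30,0,0,0, 48,-30,0,0,0, 48,0,0,0,0, 48,0,0,0,0]' 40
python3 - <<'E'
from h import *
plan(.444,-.139,.06,94.4); print(r.get_obs()["contact_force"],r.get_obs()["grip_width"]); wl("tan",.589,.25,zlo=.08,zhi=.2)
E
```

```text
clock: 5.5
tcp_pos: [0.5886, 0.2495, 0.1165]
orientation: [0.116, 1.569, -0.117]
contact_force: [0.1, 0.5, -0.9]
grip_width: 0.055
t 5.5 tcp [0.5886 0.2495 0.1165] phi 81.48 j [-0.55  0.54  0.07  1.75 -0.05  0.86  0.96]
turn -0.2255 shift [  56.8 -376.2 -173.9]
[ 0.11070345  0.47660901 -0.91158646] 0.05504171576428411
wrist {'c': (581, 251), 'med': array([0.574 , 0.2515]), 's': (94, 55), 'ang': -8.4, 'z': 0.1326, 'n': 25545, 'px': [261.0, 230.0]}
```

```bash
python3 -m pendant '[48,0,0,0,-0.113, 48,0,0,0,-0.113, 48,0,-34,-16,0, 48,0,-34,-16,0, 48,0,-34,-16,0, 48,0,-34,-16,0, 48,0,-34,-16,0, 48,0,-34,-16,0, 48,0,-34,-16,0, 48,0,-34,-16,0, 48,0,-34,-16,0, 48,0,-34,-16,0, 48,0,-36,-14,0, 48,30,0,0,0, 48,27,0,0,0, 48,0,0,0,0, 48,0,0,0,0]' 40
python3 - <<'E'
from h import *
plan(.444,-.139,.0195,94.4)
o=r.get_obs()
im,d,c=grab("top");P=cloud(d,c)
for q in rects(im,P,.03,.12,"tan",100,(.444,-.139,.12)):print(q)
E
```

```text
clock: 7.68
tcp_pos: [0.4448, -0.1386, 0.0605]
orientation: [-0.061, 1.57, 0.061]
contact_force: [1.2, 0.4, -0.9]
grip_width: 0.0551
t 7.67 tcp [ 0.4448 -0.1386  0.0605] phi 94.43 j [ 0.1   0.4   0.09  2.19 -0.06  0.56  1.88]
turn 0.0005 shift [41.  -0.4 -0.8]
```

```bash
python3 -m pendant '[48,20,0,0,0, 48,12,0,0,0, 48,7,0,0,0, 48,2,0,0,0, 48,0,0,0,0, 48,0,0,0,0]' 40
python3 - <<'E'
from h import *
print(r.get_obs()["contact_force"])
E
python3 -m pendant '[85,0,0,0,0, 85,0,0,0,0, 85,0,0,0,0, 85,0,0,0,0, 85,-30,0,0,0, 85,-30,0,0,0, 85,-30,0,0,0, 85,-30,0,0,0, 85,-30,0,0,0, 85,0,0,0,0, 85,0,0,0,0]'
python3 - <<'E'
from h import *
wl("tan",.444,-.139,zlo=.027,zhi=.045,name="w2"); wl("yel",.444,-.139,zlo=.01,zhi=.026,amin=100)
E
```

```text
clock: 8.48
tcp_pos: [0.445, -0.1387, 0.0196]
orientation: [-0.061, 1.569, 0.061]
contact_force: [-0.1, 0.2, -1.5]
grip_width: 0.0551
[-0.13259996  0.19451857 -1.5197099 ]
clock: 9.85
tcp_pos: [0.4443, -0.1385, 0.1688]
orientation: [-0.06, 1.571, 0.061]
contact_force: [-0.4, 1.3, 0.1]
grip_width: 0.0852
wrist {'c': (444, -139), 'med': array([ 0.4399, -0.139 ]), 's': (109, 56), 'ang': 4.9, 'z': 0.0347, 'n': 7529, 'px': [260.0, 176.0]}
wrist {'c': (445, -139), 'med': array([ 0.4213, -0.1529]), 's': (119, 65), 'ang': 4.5, 'z': 0.0198, 'n': 1139, 'px': [257.0, 158.0]}
```

View pics/w2.png

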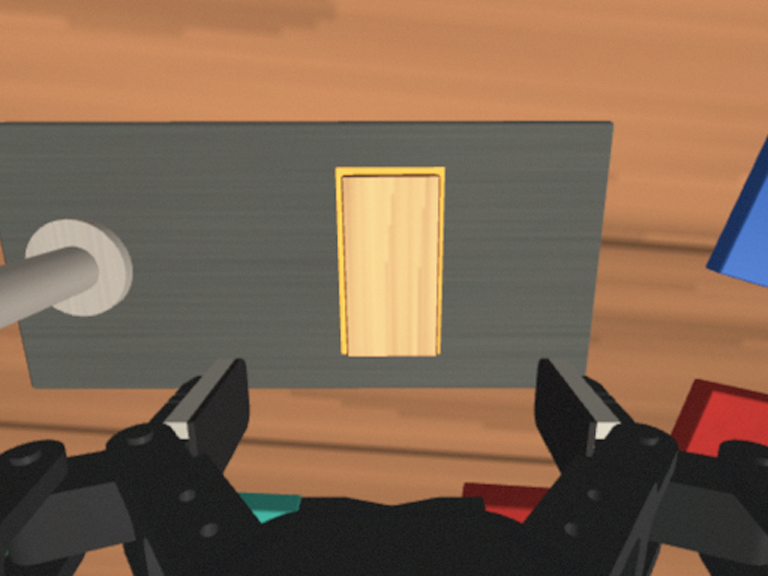

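Tile 1 sits centred inside the yellow frame (px 390,265). Next, I relocate the others.

```bash
python3 - <<'E'
from h import *
im,d,c=grab("top");P=cloud(d,c)
for k,R0 in(("tan",(.5,.35,.25)),("red",(.6,.1,.15))):
    for q in rects(im,P,.005,.04,k,60,R0):print(k,q)
plan(.429,.308,.11,66.5)
E
```

```text
tan {'c': (524, 423), 'med': array([0.524 , 0.4224]), 's': (109, 58), 'ang': 12.7, 'z': 0.0138, 'n': 366, 'px': [146.0, 189.0]}
tan {'c': (431, 307), 'med': array([0.4309, 0.3058]), 's': (110, 57), 'ang': -23.0, 'z': 0.0147, 'n': 377, 'px': [175.0, 211.0]}
red {'c': (679, -24), 'med': array([ 0.6797, -0.0242]), 's': (141, 52), 'ang': 0.3, 'z': 0.0254, 'n': 410, 'px': [255.0, 148.0]}
red {'c': (572, 101), 'med': array([0.5695, 0.1008]), 's': (109, 55), 'ang': -8.7, 'z': 0.0186, 'n': 351, 'px': [225.0, 176.0]}
t 10.0 tcp [ 0.444  -0.1384  0.1683] phi 94.43 j [ 0.07  0.21  0.11  2.11 -0.03  0.82  1.85]
turn 0.4874 shift [  58.4  403.5 -191.6]
```

```bash
python3 -m pendant '[85,0,0,0,0.163, 85,0,0,0,0.163, 85,0,0,0,0.161, 85,0,37,-17.5,0, 85,0,37,-17.5,0, 85,0,37,-17.5,0, 85,0,37,-17.5,0, 85,0,37,-17.5,0, 85,0,37,-17.5,0, 85,0,37,-17.5,0, 85,0,37,-17.5,0, 85,0,37,-17.5,0, 85,0,36,-17.5,0, 85,0,34,-16.5,0, 85,30,0,0,0, 85,28,0,0,0, 85,0,0,0,0, 85,0,0,0,0]' 40
python3 - <<'E'
from h import *
plan(.430,.307,-.0015,66.5); wl("tan",.43,.307)
E
```

```text
clock: 12.25
tcp_pos: [0.4299, 0.3075, 0.1117]
orientation: [0.322, 1.547, -0.321]
contact_force: [0.3, -0.0, -0.1]
grip_width: 0.0851
t 12.25 tcp [0.4299 0.3075 0.1117] phi 66.51 j [-0.67  0.39 -0.09  2.01  0.05  0.74  0.38]
turn 0.0001 shift [113.2  -0.4   0.2]
wrist {'c': (338, 254), 'med': array([0.3373, 0.2577]), 's': (28, 4), 'ang': -61.3, 'z': 0.0252, 'n': 484, 'px': [138.0, 103.0]}
wrist {'c': (432, 305), 'med': array([0.4271, 0.3068]), 's': (109, 55), 'ang': -22.9, 'z': 0.0155, 'n': 9442, 'px': [258.0, 188.0]}
wrist {'c': (502, 397), 'med': array([0.4978, 0.399 ]), 's': (56, 20), 'ang': 1.6, 'z': 0.0157, 'n': 1323, 'px': [400.0, 223.0]}
```

```bash
python3 -m pendant '[85,0,-1,2.5,-0.01, 85,30,0,0,0, 85,30,0,0,0, 85,30,0,0,0, 85,15,0,0,0, 85,8,0,0,0, 85,0,0,0,0, 48,0,0,0,0, 48,0,0,0,0, 48,0,0,0,0, 48,0,0,0,0, 48,0,0,0,0, 48,0,0,0,0, 48,-30,0,0,0, 48,-30,0,0,0, 48,-30,0,0,0, 48,-30,0,0,0, 48,-30,0,0,0, 48,0,0,0,0, 48,0,0,0,0]' 40
python3 - <<'E'
from h import *
plan(.4445,-.139,.09,94.6); wl("tan",.43,.305,zlo=.12,zhi=.2)
E
```

```text
clock: 14.8
tcp_pos: [0.4312, 0.305, 0.1479]
orientation: [0.313, 1.548, -0.314]
contact_force: [0.1, 0.3, -1.1]
grip_width: 0.055
t 14.8 tcp [0.4312 0.305  0.1479] phi 67.1 j [-0.66  0.34 -0.09  1.98  0.04  0.82  0.4 ]
turn -0.48 shift [  58.1 -443.7  -22.3]
wrist {'c': (424, 308), 'med': array([0.4179, 0.3103]), 's': (94, 55), 'ang': -22.8, 'z': 0.1632, 'n': 25323, 'px': [261.0, 229.0]}
```

```bash
python3 -m pendant '[48,0,0,0,-0.16, 48,0,0,0,-0.16, 48,0,0,0,-0.16, 48,0,-37,-2,0, 48,0,-37,-2,0, 48,0,-37,-2,0, 48,0,-37,-2,0, 48,0,-37,-2,0, 48,0,-37,-2,0, 48,0,-37,-2,0, 48,0,-37,-2,0, 48,0,-37,-2,0, 48,0,-37,-2,0, 48,0,-37,-1,0, 48,0,-37,-1,0, 48,30,0,0,0, 48,28,0,0,0, 48,0,0,0,0, 48,0,0,0,0]' 40
python3 - <<'E'
from h import *
plan(.4445,-.139,.035,94.6)
E
```

```text
clock: 17.23
tcp_pos: [0.4453, -0.1389, 0.0905]
orientation: [-0.063, 1.57, 0.063]
contact_force: [-0.1, 0.7, 0.2]
grip_width: 0.0548
t 17.23 tcp [ 0.4453 -0.1389  0.0905] phi 94.6 j [ 0.14  0.34  0.03  2.17 -0.02  0.64  1.84]
turn 0.0001 shift [55.5 -0.1 -0.8]
```

```bash
python3 -m pendant '[48,25,0,-0.5,0, 48,18,0,0,0, 48,8,0,0,0, 48,4.5,0,0,0, 48,0,0,0,0, 48,0,0,0,0]' 40
python3 -m pendant '[85,0,0,0,0, 85,0,0,0,0, 85,0,0,0,0, 85,0,0,0,0, 85,-30,0,0,0, 85,-30,0,0,0, 85,-30,0,0,0, 85,-30,0,0,0, 85,-15,0,0,0, 85,0,0,0,0, 85,0,0,0,0]'
python3 - <<'E'
from h import *
wl("tan",.444,-.139,zlo=.042,zhi=.06)
im,d,c=grab("top");P=cloud(d,c)
for k,R0 in(("tan",(.5,.35,.25)),("red",(.6,.1,.15))):
    for q in rects(im,P,.005,.04,k,60,R0):print(k,q)
plan(.5245,.4235,.11,101.5)
E
```

```text
clock: 17.98
tcp_pos: [0.4451, -0.1391, 0.0353]
orientation: [-0.063, 1.569, 0.063]
contact_force: [1.1, -0.6, -0.2]
grip_width: 0.0552
clock: 19.35
tcp_pos: [0.444, -0.1388, 0.1687]
orientation: [-0.063, 1.572, 0.063]
contact_force: [-0.5, 0.3, 0.0]
grip_width: 0.0847
wrist {'c': (444, -139), 'med': array([ 0.44  , -0.1394]), 's': (109, 56), 'ang': 4.6, 'z': 0.0499, 'n': 8288, 'px': [260.0, 180.0]}
tan {'c': (525, 425), 'med': array([0.5241, 0.4235]), 's': (110, 59), 'ang': 10.6, 'z': 0.0143, 'n': 364, 'px': [146.0, 189.0]}
red {'c': (680, -24), 'med': array([ 0.6791, -0.0249]), 's': (141, 52), 'ang': 0.4, 'z': 0.0251, 'n': 408, 'px': [255.0, 149.0]}
red {'c': (571, 101), 'med': array([0.5697, 0.1012]), 's': (110, 55), 'ang': -8.6, 'z': 0.0188, 'n': 353, 'px': [225.0, 176.0]}
t 19.45 tcp [ 0.4439 -0.1388  0.1686] phi 94.6 j [ 0.13  0.21  0.04  2.11 -0.01  0.83  1.83]
turn -0.1205 shift [ 58.6 534.9 191.2]
```

```bash
python3 -m pendant '[85,0,0,0,-0.12, 85,0,38,14,0, 85,0,38,14,0, 85,0,38,14,0, 85,0,38,14,0, 85,0,38,14,0, 85,0,38,14,0, 85,0,38,14,0, 85,0,38,14,0, 85,0,38,14,0, 85,0,38,13,0, 85,0,38,13,0, 85,0,38,13,0, 85,0,39,13,0, 85,0,39,13,0, 85,30,0,0,0, 85,28,0,0,0, 85,0,0,0,0, 85,0,0,0,0]' 40
python3 - <<'E'
from h import *
plan(.5245,.4235,-.0015,101); wl("tan",.5245,.4235)
E
```

```text
clock: 21.82
tcp_pos: [0.526, 0.4225, 0.1122]
orientation: [-0.157, 1.565, 0.157]
contact_force: [0.9, 0.3, 0.7]
grip_width: 0.0851
t 21.82 tcp [0.526  0.4225 0.1122] phi 101.46 j [-0.65  0.6  -0.18  1.64  0.13  0.91  0.9 ]
turn 0.008 shift [113.7   1.2  -1.3]
wrist {'c': (479, 431), 'med': array([0.4744, 0.4296]), 's': (109, 55), 'ang': 10.9, 'z': 0.0158, 'n': 10973, 'px': [283.0, 126.0]}
```

The tile was knocked about 47 mm towards the base while I travelled. I'll correct for it and look again.

```bash
python3 -m pendant '[85,0,9,-22,0.008, 85,0,9,-22,0, 85,0,0,0,0, 85,0,0,0,0]' 40
python3 - <<'E'
from h import *
plan(.479,.431,-.0015,101); wl("tan",.479,.431)
E
```

```text
clock: 22.38
tcp_pos: [0.4797, 0.4314, 0.1124]
orientation: [-0.151, 1.564, 0.151]
contact_force: [0.1, -0.3, -0.5]
grip_width: 0.0848
t 22.38 tcp [0.4797 0.4314 0.1124] phi 101.01 j [-0.7   0.56 -0.18  1.72  0.13  0.87  0.83]
turn 0.0002 shift [113.9  -0.3  -1. ]
wrist {'c': (478, 430), 'med': array([0.4737, 0.4291]), 's': (108, 55), 'ang': 11.0, 'z': 0.0149, 'n': 9594, 'px': [259.0, 182.0]}
```

```bash
python3 -m pendant '[85,0,-0.7,-1.4,0, 85,30,0,0,0, 85,30,0,0,0, 85,30,0,0,0, 85,16,0,0,0, 85,8,0,0,0, 85,0,0,0,0, 48,0,0,0,0, 48,0,0,0,0, 48,0,0,0,0, 48,0,0,0,0, 48,0,0,0,0, 48,0,0,0,0, 48,-30,0,0,0, 48,-30,0,0,0, 48,-30,0,0,0, 48,-30,0,0,0, 48,-30,0,0,0, 48,0,0,0,0, 48,0,0,0,0]' 40
python3 - <<'E'
from h import *
plan(.4445,-.139,.105,94.6); wl("tan",.48,.43,zlo=.12,zhi=.2)
E
```

```text
clock: 24.92
tcp_pos: [0.4773, 0.4299, 0.1469]
orientation: [-0.152, 1.566, 0.15]
contact_force: [-0.7, 0.1, -0.8]
grip_width: 0.0548
t 24.93 tcp [0.4773 0.4299 0.1469] phi 101.02 j [-0.69  0.52 -0.19  1.7   0.12  0.93  0.84]
turn 0.112 shift [  42.5 -564.4  -78.3]
wrist {'c': (470, 428), 'med': array([0.463 , 0.4275]), 's': (94, 55), 'ang': 10.8, 'z': 0.1625, 'n': 25451, 'px': [261.0, 229.0]}
```

```bash
python3 -m pendant '[48,0,0,0,0.112, 48,0,-37.5,-5,0, 48,0,-37.5,-5,0, 48,0,-37.5,-5,0, 48,0,-37.5,-5,0, 48,0,-37.5,-5,0, 48,0,-37.5,-5,0, 48,0,-37.5,-5,0, 48,0,-37.5,-5,0, 48,0,-37.5,-5,0, 48,0,-37.5,-5,0, 48,0,-37.5,-5,0, 48,0,-38,-5,0, 48,0,-38,-6,0, 48,0,-38,-6,0, 48,0,-38,-6,0, 48,20,0,0,0, 48,22,0,0,0, 48,0,0,0,0, 48,0,0,0,0]' 40
python3 - <<'E'
from h import *
plan(.4445,-.139,.050,94.6)
E
```

```text
clock: 27.48
tcp_pos: [0.4452, -0.1384, 0.1058]
orientation: [-0.063, 1.57, 0.063]
contact_force: [0.5, -0.2, -1.2]
grip_width: 0.0549
t 27.48 tcp [ 0.4452 -0.1384  0.1058] phi 94.61 j [ 0.14  0.31  0.03  2.16 -0.01  0.67  1.83]
turn 0.0001 shift [55.8 -0.6 -0.8]
```

```bash
python3 -m pendant '[48,25,-0.6,-1,0, 48,18,0,0,0, 48,8,0,0,0, 48,4.5,0,0,0, 48,0,0,0,0, 48,0,0,0,0]' 40
python3 -m pendant '[85,0,0,0,0, 85,0,0,0,0, 85,0,0,0,0, 85,0,0,0,0, 85,-30,0,0,0, 85,-30,0,0,0, 85,-30,0,0,0, 85,-30,0,0,0, 85,0,0,0,0, 85,0,0,0,0]'
python3 - <<'E'
from h import *
wl("tan",.444,-.139,zlo=.055,zhi=.08)
im,d,c=grab("top");P=cloud(d,c)
for k,R0 in(("tan",(.5,.35,.25)),("red",(.6,.1,.15))):
    for q in rects(im,P,.005,.04,k,60,R0):print(k,q)
plan(.572,.101,.11,81.2)
E
```

```text
clock: 28.22
tcp_pos: [0.4448, -0.1392, 0.0508]
orientation: [-0.063, 1.569, 0.063]
contact_force: [0.3, -0.3, -0.4]
grip_width: 0.0549
clock: 29.48
tcp_pos: [0.4439, -0.1391, 0.1698]
orientation: [-0.063, 1.571, 0.063]
contact_force: [-0.0, -0.4, -0.1]
grip_width: 0.0848
wrist {'c': (444, -139), 'med': array([ 0.4392, -0.1391]), 's': (108, 55), 'ang': 4.6, 'z': 0.0647, 'n': 9058, 'px': [261.0, 183.0]}
red {'c': (680, -24), 'med': array([ 0.6804, -0.0241]), 's': (139, 50), 'ang': 0.4, 'z': 0.0253, 'n': 414, 'px': [255.0, 148.0]}
red {'c': (571, 101), 'med': array([0.5708, 0.1012]), 's': (109, 55), 'ang': -8.7, 'z': 0.0187, 'n': 350, 'px': [225.0, 176.0]}
t 29.57 tcp [ 0.4435 -0.139   0.1693] phi 94.6 j [ 0.14  0.21  0.04  2.11 -0.01  0.83  1.83]
turn 0.2338 shift [ 59.1 256.8  90.4]
```

```bash
python3 -m pendant '[85,0,0,0,0.117, 85,0,0,0,0.117, 85,0,32,11,0, 85,0,32,11,0, 85,0,32,11,0, 85,0,32,11,0, 85,0,32,11,0, 85,0,32,11,0, 85,0,32,12,0, 85,0,33,12,0, 85,30,0,0,0, 85,29,0,0,0, 85,0,0,0,0, 85,0,0,0,0]' 40
python3 - <<'E'
from h import *
plan(.572,.101,.003,81.2); wl("red",.572,.101,name="w3")
E
```

```text
clock: 31.32
tcp_pos: [0.5729, 0.101, 0.1116]
orientation: [0.121, 1.567, -0.121]
contact_force: [1.1, 0.0, 0.4]
grip_width: 0.0852
t 31.32 tcp [0.5729 0.101  0.1116] phi 81.18 j [-0.25  0.47 -0.04  1.89  0.02  0.79  1.12]
turn -0.0004 shift [ 1.086e+02 -1.000e-01 -9.000e-01]
wrist {'c': (572, 101), 'med': array([0.5671, 0.1013]), 's': (109, 55), 'ang': -8.6, 'z': 0.0202, 'n': 10091, 'px': [259.0, 185.0]}
```

View pics/w3.png

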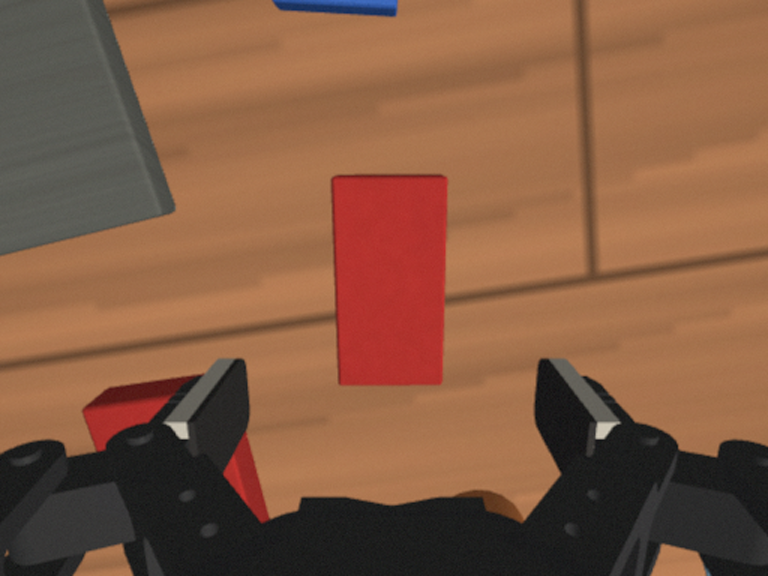

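The small red board (109x55 mm, top at 20 mm) is centred at px (390,280), and the larger red look-alike is at lower left (180,440). The choice is confirmed.

```bash
python3 -m pendant '[85,0,0,-1,0, 85,30,0,0,0, 85,30,0,0,0, 85,30,0,0,0, 85,12,0,0,0, 85,7,0,0,0, 85,0,0,0,0, 48,0,0,0,0, 48,0,0,0,0, 48,0,0,0,0, 48,0,0,0,0, 48,0,0,0,0, 48,0,0,0,0, 48,-30,0,0,0, 48,-30,0,0,0, 48,-30,0,0,0, 48,-30,0,0,0, 48,-30,0,0,0, 48,0,0,0,0, 48,0,0,0,0]' 40
python3 - <<'E'
from h import *
plan(.4445,-.139,.120,94.6); wl("red",.572,.101,zlo=.12,zhi=.2)
E
```

```text
clock: 33.88
tcp_pos: [0.571, 0.101, 0.1516]
orientation: [0.121, 1.568, -0.121]
contact_force: [0.1, -0.3, -2.0]
grip_width: 0.0549
t 33.88 tcp [0.571  0.101  0.1516] phi 81.19 j [-0.25  0.41 -0.04  1.86  0.02  0.87  1.12]
turn -0.2341 shift [  31.8 -229.1 -145.3]
wrist {'c': (563, 103), 'med': array([0.5553, 0.1034]), 's': (95, 57), 'ang': -8.6, 'z': 0.1675, 'n': 26441, 'px': [261.0, 227.0]}
```

```bash
python3 -m pendant '[48,0,0,0,-0.117, 48,0,0,0,-0.117, 48,0,-28.5,-18,0, 48,0,-28.5,-18,0, 48,0,-28.5,-18,0, 48,0,-28.5,-18,0, 48,0,-28.5,-18,0, 48,0,-28.5,-18,0, 48,0,-29,-18.5,0, 48,0,-29,-18.5,0, 48,20,0,0,0, 48,12,0,0,0, 48,0,0,0,0, 48,0,0,0,0]' 40
python3 - <<'E'
from h import *
plan(.4445,-.139,.0695,94.6)
E
```

```text
clock: 35.67
tcp_pos: [0.4458, -0.1382, 0.1203]
orientation: [-0.064, 1.57, 0.064]
contact_force: [0.6, 0.9, -2.0]
grip_width: 0.0546
t 35.67 tcp [ 0.4458 -0.1382  0.1203] phi 94.65 j [ 0.17  0.29 -0.01  2.14  0.    0.71  1.82]
turn 0.0009 shift [50.8 -0.7 -1.3]
```

```bash
python3 -m pendant '[48,25,-0.7,-1.3,0, 48,15,0,0,0, 48,7,0,0,0, 48,3.5,0,0,0, 48,0,0,0,0, 48,0,0,0,0]' 40
python3 -m pendant '[85,0,0,0,0, 85,0,0,0,0, 85,0,0,0,0, 85,0,0,0,0, 85,-30,0,0,0, 85,-30,0,0,0, 85,-30,0,0,0, 85,-30,0,0,0, 85,0,0,0,0, 85,0,0,0,0]'
python3 - <<'E'
from h import *
wl("red",.444,-.139,zlo=.07,zhi=.11,name="w4")
im,d,c=grab("top");save("t2",im,1.5)
im,d,c=grab("scene");P=cloud(d,c)
print("post",[(x["location"],x["score"]) for x in nets.look_for("swing_post","scene")])
m=(P[...,2]>.125)&(P[...,2]<.185)&(abs(P[...,0]-.6)<.1)&(abs(P[...,1]+.3)<.08)&(im.max(-1)<60)
print(m.sum(),np.median(P[m],0),P[m].min(0),P[m].max(0))
print([ (x["mask"].sum(),np.median(P[x["mask"]],0)) for x in nets.silhouettes("swing_post","scene")])
E
```

```text
clock: 36.42
tcp_pos: [0.4446, -0.1396, 0.0702]
orientation: [-0.063, 1.569, 0.063]
contact_force: [0.6, 0.1, -1.8]
grip_width: 0.0549
clock: 37.67
tcp_pos: [0.4438, -0.1394, 0.1893]
orientation: [-0.063, 1.571, 0.063]
contact_force: [-0.3, 0.2, -0.1]
grip_width: 0.085
wrist {'c': (443, -139), 'med': array([ 0.4384, -0.1396]), 's': (109, 55), 'ang': 4.6, 'z': 0.0843, 'n': 9210, 'px': [261.0, 182.0]}
post []
20 [ 0.58334148 -0.30599114  0.17523249] [ 0.57535419 -0.31258099  0.15911209] [ 0.58659385 -0.29474332  0.18317587]
[(np.int64(754), array([ 0.62828079, -0.30376048,  0.15336894])), (np.int64(305), array([ 0.4528097 , -0.14131858,  0.08550823]))]
```

View pics/t2.png

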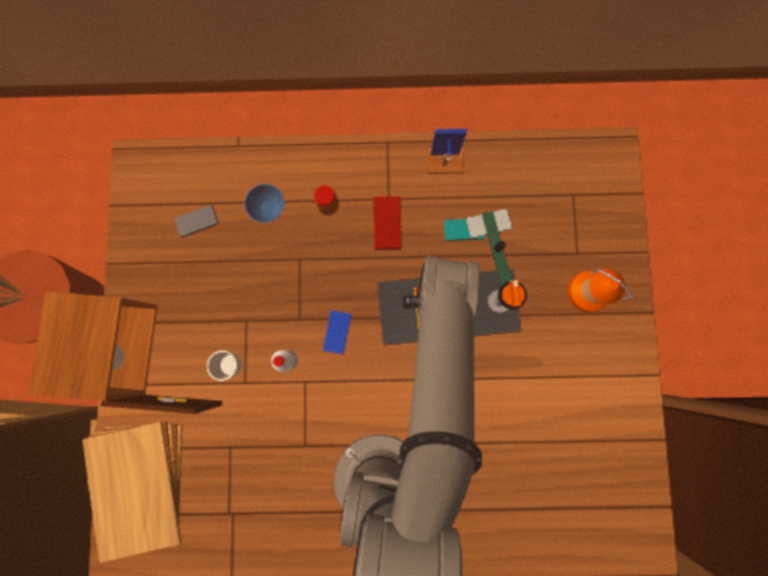

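The pile of 3 tiles and the red board is square on the frame (board top 84 mm), and no tan tiles are left elsewhere. Next is the swing arm. I'll turn the jaw round to phi ≈ -81°, so that the wrist has room to follow the arc.

```bash
python3 -m pendant '[85,-30,0,0,0, 85,-30,0,0,0, 85,0,0,0,0.18, 85,0,0,0,0.18, 85,0,0,0,0.18, 85,0,0,0,0.18, 85,0,0,0,0.18, 85,0,0,0,0.18, 85,0,0,0,0.18, 85,0,0,0,0.18, 85,0,0,0,0.18, 85,0,0,0,0.18, 85,0,0,0,0.18, 85,0,0,0,0.18, 85,0,0,0,0.18, 85,0,0,0,0.18, 85,0,0,0,0.18, 85,0,0,0,0.18, 85,0,0,0,0.18, 85,0,0,0,0]' 40
python3 - <<'E'
from h import *
plan(.578,-.309,.25,-81)
c=viewer.calibration("wrist");print(np.linalg.inv(c["world_to_cam"])[:3,3], r.get_obs()["tcp_pos"])
E
```

```text
clock: 40.42
tcp_pos: [0.444, -0.1394, 0.2494]
orientation: [2.135, 0.175, -2.137]
contact_force: [0.2, -0.2, -0.7]
grip_width: 0.0852
t 40.42 tcp [ 0.444  -0.1394  0.2494] phi -80.63 j [-0.03  0.1   0.22  2.03 -0.03  1.01 -1.21]
turn 0.0064 shift [  -0.7  188.5 -105.8]
[ 0.51107811 -0.12844667  0.3918015 ] [ 0.44401117 -0.13941759  0.24936918]
```

```bash
python3 -m pendant '[85,0,31.5,-17.5,0, 85,0,31.5,-17.5,0, 85,0,31.5,-17.5,0, 85,0,31.5,-17.5,0, 85,0,31.5,-18,0, 85,0,31,-18,0, 85,0,0,0,0, 85,0,0,0,0]' 40
python3 - <<'E'
from h import *
im,d,c=grab("wrist");save("w5",im,1.5);P=cloud(d,c)
hsv=cv2.cvtColor(im,cv2.COLOR_RGB2HSV)
m=(abs(P[...,0]-.58)<.06)&(abs(P[...,1]+.31)<.06)&(P[...,2]>.172)&(P[...,2]<.192)
n,l,st,ce=cv2.connectedComponentsWithStats(m.astype(np.uint8))
for i in range(1,n):
    if st[i,4]>100:
        q=P[l==i];print(st[i],ce[i],cv2.minEnclosingCircle((q[:,:2]*1000).astype(np.float32)),np.percentile(q[:,2],[5,50,95]))
g=(hsv[...,0]>60)&(hsv[...,0]<95)&(hsv[...,1]>80)&(P[...,2]>.12)&(P[...,2]<.16)
q=P[g];print(g.sum(),np.median(q,0));v=np.linalg.svd(q[:,:2]-q[:,:2].mean(0),full_matrices=False)[2][0];print("arm ang",np.degrees(np.arctan2(v[1],v[0])))
plan(.578,-.309,.15,-81)
E
```

```text
clock: 41.42
tcp_pos: [0.5787, -0.3078, 0.2491]
orientation: [2.135, 0.177, -2.138]
contact_force: [-0.6, 0.6, 0.9]
grip_width: 0.0848
[241 187  28  19 211] [255.20379147 193.42180095] ((580.8892822265625, -302.6168518066406), 9.39923095703125) [0.17297824 0.18270191 0.19125901]
7141 [ 0.60103691 -0.30003074  0.15806771]
arm ang -167.56338718136058
t 41.48 tcp [ 0.5787 -0.3075  0.2494] phi -80.6 j [ 0.18  0.44  0.3   1.6  -0.14  1.12 -0.9 ]
turn 0.007 shift [99.4  1.5  0.8]
```

View pics/w5.png

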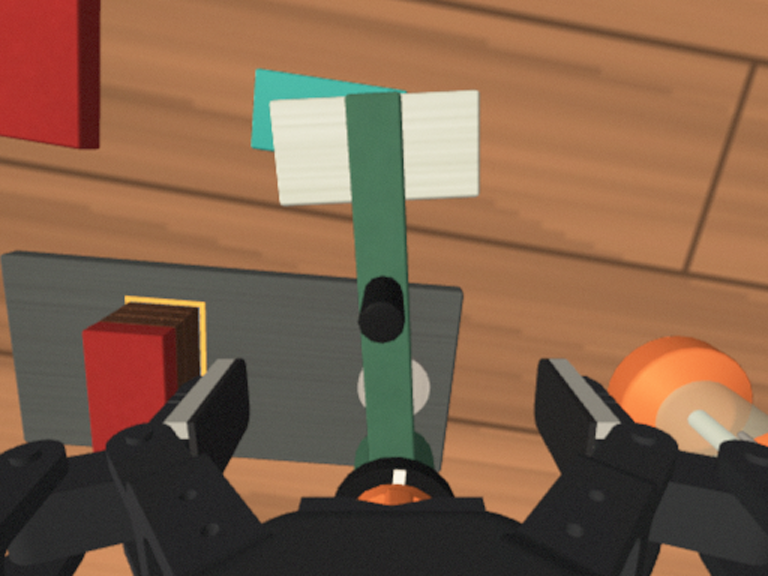

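The wrist view shows the black post (px 382,315) on the green bar between the jaws, slightly left of centre. The knob is at the bottom (400,480), and the lantern is to the right, clear of the fingers. The bar top measures 158 mm, so the post spans 158-203 mm.

```bash
python3 -m pendant '[85,0,0,0,-0.052, 85,0,-5,0.6,0, 85,25,0,0,0, 85,25,0,0,0, 85,20,0,0,0, 85,11,0,0,0, 85,0,0,0,0, 14,0,0,0,0, 14,0,0,0,0, 14,0,0,0,0, 14,0,0,0,0, 14,0,0,0,0, 14,0,0,0,0, 14,0,0,0,0, 14,0,0,0,0, 14,0,0,0,0]' 30
python3 - <<'E'
from h import *
plan(.577,-.3026,.168,-77.6);print(r.get_obs()["contact_force"],r.get_obs()["grip_width"])
E
```

```text
clock: 43.48
tcp_pos: [0.5777, -0.3038, 0.1692]
orientation: [2.109, 0.226, -2.108]
contact_force: [-1.5, 1.0, 5.4]
grip_width: 0.0192
t 43.48 tcp [ 0.5777 -0.3038  0.1692] phi -77.76 j [ 0.2   0.51  0.27  1.69 -0.16  0.97 -0.84]
turn -0.0027 shift [ 1.2 -1.3  0.5]
[-1.47251793  0.96888676  5.41693763] 0.01917899215097774
```

```bash
python3 -m pendant '[14,-1,-12,0.6,-0.1, 14,0,-12,0.6,-0.1, 14,0,-12,0.6,-0.1, 14,0,-12,0.6,-0.1, 14,0,-12,0.6,-0.1, 14,0,-12,0.6,-0.1, 14,0,0,0,0]' 30
python3 - <<'E'
from h import *
o=r.get_obs();print(o["contact_force"])
a=np.radians(12.4)+.6;plan(.4597+.12*np.cos(a),-.3284+.12*np.sin(a),.168,np.degrees(a)-90)
E
```

```text
clock: 44.35
tcp_pos: [0.5423, -0.2408, 0.1693]
orientation: [1.741, 0.752, -1.742]
contact_force: [1.6, 1.4, -2.0]
grip_width: 0.0192
[ 1.61568751  1.38692155 -2.00137876]
t 44.35 tcp [ 0.5423 -0.2408  0.1693] phi -43.35 j [ 0.22  0.41  0.12  1.82 -0.06  0.91 -0.39]
turn -0.0023 shift [ 1.3 -0.2  0.4]
```

```bash
python3 -m pendant '[14,0,-12,0.6,-0.1, 14,0,-12,0.6,-0.1, 14,0,-12,0.6,-0.1, 14,0,-12,0.6,-0.1, 14,0,-12,0.6,-0.1, 14,0,-12,0.6,-0.1, 14,0,-12,0.6,-0.1, 14,0,0,0,0]' 30
python3 - <<'E'
from h import *
o=r.get_obs();print(o["contact_force"],o["moment"])
a=np.radians(94.6);plan(.4597+.12*np.cos(a),-.3284+.12*np.sin(a),.168,np.degrees(a)-90)
E
```

```text
clock: 45.35
tcp_pos: [0.4662, -0.2082, 0.1693]
orientation: [1.253, 1.184, -1.252]
contact_force: [0.4, 4.5, -0.8]
grip_width: 0.0191
[ 0.38796914  4.46277505 -0.75998847] [ 0.99317327 -0.01983498  0.06623309]
t 45.35 tcp [ 0.4662 -0.2082  0.1693] phi -3.33 j [ 0.33  0.28 -0.03  2.    0.01  0.86  0.23]
turn -0.1385 shift [  1.3 -16.1  -0.7]
```

```bash
python3 -m pendant '[14,0,-12,0.2,-0.1, 14,0,-4,0,-0.038, 14,0,-2,0,0, 14,0,0,0,0]' 30
python3 - <<'E'
from h import *
o=r.get_obs();print(o["contact_force"],o["moment"])
a=np.radians(94.6);plan(.4597+.12*np.cos(a),-.3284+.12*np.sin(a),.168,np.degrees(a)-90)
E
```

```text
clock: 45.85
tcp_pos: [0.4497, -0.2084, 0.1693]
orientation: [1.152, 1.246, -1.15]
contact_force: [2.2, 4.4, -5.4]
grip_width: 0.0192
[ 2.17869051  4.43182132 -5.35132884] [ 0.8662848  -0.48405591  0.09378715]
t 45.85 tcp [ 0.4497 -0.2084  0.1693] phi 4.53 j [ 0.36  0.26 -0.05  2.04  0.02  0.84  0.37]
turn -0.0012 shift [1.3 0.3 0.5]
```

```bash
python3 -m pendant '[14,0,-3,0,0, 14,0,0,0,0, 14,0,0,0,0]' 30;  python3 -m pendant '[14,0,-2,0,0, 14,0,0,0,0, 14,0,0,0,0]' 30
```

```text
clock: 46.22
tcp_pos: [0.4495, -0.2084, 0.1694]
orientation: [1.152, 1.242, -1.146]
contact_force: [12.5, 2.7, -13.7]
grip_width: 0.0191
clock: 46.6
tcp_pos: [0.4494, -0.2085, 0.1695]
orientation: [1.153, 1.24, -1.143]
contact_force: [18.0, 2.9, -20.1]
grip_width: 0.0189
```

At its stop: no further motion, and the reaction has risen to 18 N. I back off the command, release, lift, and go to above the knob.

```bash
python3 -m pendant '[14,0,4.5,0,0, 14,0,0,0,0, 40,0,0,0,0, 60,0,0,0,0, 85,0,0,0,0, 85,0,0,0,0, 85,-20,0,0,0, 85,-30,0,0,0, 85,-30,0,0,0, 85,-30,0,0,0, 85,0,0,0,-0.175, 85,0,0,0,-0.175, 85,0,0,0,-0.175, 85,0,0,0,-0.175, 85,0,0,0,-0.175, 85,0,0,0,-0.175, 85,0,0,0,-0.175, 85,0,0,0,-0.175, 85,0,0,0,-0.172, 85,0,0,0,0]' 30
python3 - <<'E'
from h import *
plan(.4595,-.328,.28,94.6)
E
```

```text
clock: 49.1
tcp_pos: [0.4483, -0.2092, 0.2798]
orientation: [-0.063, 1.57, 0.063]
contact_force: [-0.2, 1.1, -0.3]
grip_width: 0.0852
t 49.1 tcp [ 0.4483 -0.2092  0.2798] phi 94.6 j [ 0.48  0.14 -0.18  1.91  0.03  1.1   1.93]
turn 0.0 shift [  -0.2 -119.3    1.6]
```

```bash
python3 -m pendant '[85,0,-30,0.4,0, 85,0,-30,0.4,0, 85,0,-30,0.4,0, 85,0,-29,0.4,0, 85,0,0,0,0, 85,0,0,0,0]' 30
python3 - <<'E'
from h import *
im,d,c=grab("wrist");save("w6",im,1.5);P=cloud(d,c)
m=(abs(P[...,0]-.46)<.06)&(abs(P[...,1]+.328)<.06)&(P[...,2]>.21)&(P[...,2]<.23)
q=P[m];print(m.sum(),cv2.minAreaRect((q[:,:2]*1000).astype(np.float32)),np.median(q[:,2]))
hsv=cv2.cvtColor(im,cv2.COLOR_RGB2HSV);g=(hsv[...,0]>60)&(hsv[...,0]<95)&(hsv[...,1]>80)&(P[...,2]>.15)&(P[...,2]<.166)
if g.sum()>50:
    q=P[g];v=np.linalg.svd(q[:,:2]-q[:,:2].mean(0),full_matrices=False)[2][0];print("arm",g.sum(),np.degrees(np.arctan2(v[1],v[0])))
plan(.4595,-.328,.194,94.6)
E
```

```text
clock: 49.85
tcp_pos: [0.4598, -0.3268, 0.2796]
orientation: [-0.063, 1.57, 0.064]
contact_force: [0.1, -0.5, 0.5]
grip_width: 0.0847
1825 ((459.5225830078125, -328.44873046875), (59.3736457824707, 13.975203514099121), 4.298734188079834) 0.2205894415677459
arm 5592 94.61838434426093
t 49.9 tcp [ 0.46   -0.3264  0.2797] phi 94.69 j [ 0.59  0.26 -0.11  1.76  0.03  1.13  2.13]
turn 0.0015 shift [85.7 -1.6 -0.6]
```

View pics/w6.png

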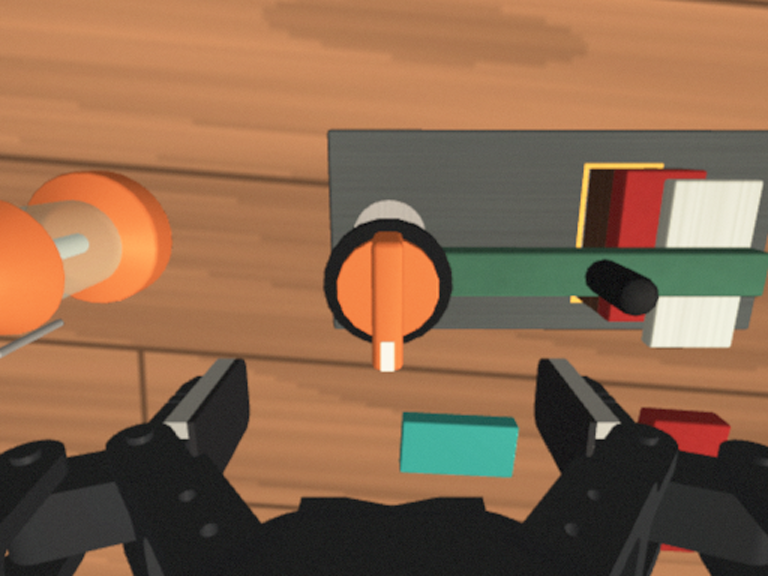

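The knob bar is between the jaws (px 388,300), its white tick lined up at the near side. The arm bar measures 94.6°, which is the bed's direction, so the swing is 0. Gripping the knob next.

```bash
python3 -m pendant '[85,0,-2,-0.5,0, 85,30,0,0,0, 85,30,0,0,0, 85,18,0,0,0, 85,8,0,0,0, 85,0,0,0,0, 8,0,0,0,0, 8,0,0,0,0, 8,0,0,0,0, 8,0,0,0,0, 8,0,0,0,0, 8,0,0,0,0, 8,0,0,0,0, 8,0,0,0,0, 8,0,0,0,0]' 80
python3 - <<'E'
from h import *
o=r.get_obs();print(o["contact_force"],o["moment"],o["tau"][6]);plan(.4595,-.3285,.194,94.6)
E
```

```text
clock: 51.78
tcp_pos: [0.4595, -0.329, 0.1942]
orientation: [-0.064, 1.57, 0.065]
contact_force: [-2.5, 4.1, 5.9]
grip_width: 0.0127
[-2.48698297  4.08454978  5.85329648] [ 0.68151572  0.4034497  -0.17433052] 0.1358446106314659
t 51.77 tcp [ 0.4595 -0.329   0.1942] phi 94.72 j [ 0.6   0.34 -0.11  1.85  0.04  0.95  2.13]
turn 0.0021 shift [ 0.2  0.5 -0. ]
```

```bash
python3 -m pendant '[8,0,0,0,0.12, 8,0,0,0,0.12, 8,0,0,0,0.12, 8,0,0,0,0.12, 8,0,0,0,0.12, 8,0,0,0,0.12, 8,0,0,0,0.12, 8,0,0,0,0.12, 8,0,0,0,0.12, 8,0,0,0,0.12, 8,0,0,0,0]' 80
python3 - <<'E'
from h import *
o=r.get_obs();print(o["contact_force"],o["moment"],o["tau"][6]);plan(.4595,-.3285,.194,94.6-np.degrees(1.2))
im,d,c=grab("scene");P=cloud(d,c)
hsv=cv2.cvtColor(im,cv2.COLOR_RGB2HSV);g=(hsv[...,0]>60)&(hsv[...,0]<95)&(hsv[...,1]>80)&(abs(P[...,0]-.445)<.03)&(abs(P[...,1]+.17)<.06)&(P[...,2]>.09)
print("bar z",g.sum(),np.percentile(P[g][:,2],[50,90]))
E
```

```text
clock: 53.15
tcp_pos: [0.4594, -0.3291, 0.1942]
orientation: [0.871, 1.39, -0.87]
contact_force: [-2.0, 3.0, 6.4]
grip_width: 0.013
[-2.02478384  2.97799125  6.42602445] [ 0.57893156  0.50850947 -0.19400071] -0.278945853933692
t 53.15 tcp [ 0.4594 -0.3291  0.1942] phi 25.89 j [ 0.41  0.34  0.13  1.87 -0.05  0.94  1.01]
turn 0.0007 shift [ 0.2  0.3 -0.5]
bar z 124 [0.14027896 0.14448628]
```

```bash
python3 -m pendant '[8,0,0,0,0.12, 8,0,0,0,0.12, 8,0,0,0,0.12, 8,0,0,0,0.12, 8,0,0,0,0.12, 8,0,0,0,0.12, 8,0,0,0,0.12, 8,0,0,0,0.12, 8,0,0,0,0.12, 8,0,0,0,0.12, 8,0,0,0,0.12, 8,0,0,0,0.12, 8,0,0,0,0]' 80
cat > chk.py <<'E'
from h import *
o=r.get_obs();print("M",o["moment"].round(3),"tau7",o["tau"][6].round(3),"gw",o["grip_width"].round(4));plan(.4595,-.3285,.194,94.72)
im,d,c=grab("scene");P=cloud(d,c)
hsv=cv2.cvtColor(im,cv2.COLOR_RGB2HSV);g=(hsv[...,0]>60)&(hsv[...,0]<95)&(hsv[...,1]>80)&(abs(P[...,0]-.445)<.03)&(abs(P[...,1]+.17)<.06)&(P[...,2]>.09)
print("bar z",g.sum(),np.percentile(P[g][:,2],[50,90]))
E
python3 chk.py
```

```text
clock: 54.82
tcp_pos: [0.4593, -0.329, 0.1942]
orientation: [1.891, 0.568, -1.891]
contact_force: [-2.7, 4.4, 7.4]
grip_width: 0.0127Traceback (most recent call last):
  File "chk.py", line 2, in <module>
    o=r.get_obs();print("M",o["moment"].round(3),"tau7",o["tau"][6].round(3),"gw",o["grip_width"].round(4));plan(.4595,-.3285,.194,94.72)
                                                                                  ^^^^^^^^^^^^^^^^^^^^^
AttributeError: 'float' object has no attribute 'round'
```

Now on in small steps up to and past the expected contact at about 2.87 rad.

```bash
sed -i 's/o\["grip_width"\].round(4)/o["grip_width"]/' chk.py; python3 chk.py
python3 -m pendant '[8,0,0,0,0.06, 8,0,0,0,0.06, 8,0,0,0,0]' 80; python3 chk.py
python3 -m pendant '[8,0,0,0,0.06, 8,0,0,0,0.06, 8,0,0,0,0]' 80; python3 chk.py
python3 -m pendant '[8,0,0,0,0.06, 8,0,0,0,0.06, 8,0,0,0,0]' 80; python3 chk.py
```

```text
M [ 0.724  0.654 -0.195] tau7 -0.274 gw 0.012721935351611915
t 54.83 tcp [ 0.4593 -0.329   0.1942] phi -56.62 j [ 0.18  0.35  0.42  1.88 -0.18  0.94 -0.31]
turn 0.5002 shift [ 0.2 -0.5 -0.2]
bar z 120 [0.11955431 0.12296568]
clock: 55.25
tcp_pos: [0.4593, -0.329, 0.1942]
orientation: [1.964, 0.465, -1.964]
contact_force: [-2.8, 4.0, 5.7]
grip_width: 0.0126
M [ 0.728  0.556 -0.25 ] tau7 -0.022 gw 0.012581560672634934
t 55.25 tcp [ 0.4593 -0.329   0.1942] phi -63.45 j [ 0.16  0.36  0.45  1.88 -0.19  0.94 -0.42]
turn 0.3809 shift [ 0.2 -0.5 -0.3]
bar z 120 [0.11761884 0.12100689]
clock: 55.68
tcp_pos: [0.4593, -0.329, 0.1942]
orientation: [2.035, 0.354, -2.036]
contact_force: [-3.0, 4.0, 7.5]
grip_width: 0.0125
M [ 0.717  0.64  -0.195] tau7 -0.021 gw 0.012549546020102472
t 55.67 tcp [ 0.4593 -0.329   0.1942] phi -70.33 j [ 0.14  0.36  0.47  1.89 -0.2   0.94 -0.52]
turn 0.2609 shift [ 0.2 -0.5 -0.3]
bar z 116 [0.11544674 0.11931083]
clock: 56.1
tcp_pos: [0.4593, -0.329, 0.1942]
orientation: [2.103, 0.238, -2.104]
contact_force: [-2.6, 3.1, 7.2]
grip_width: 0.0129
M [0.783 0.612 0.066] tau7 -0.247 gw 0.012899018656016331
t 56.1 tcp [ 0.4593 -0.329   0.1942] phi -77.17 j [ 0.12  0.36  0.5   1.89 -0.21  0.94 -0.63]
turn 0.1416 shift [ 0.2 -0.5 -0.3]
bar z 118 [0.11545484 0.11835213]
```

Contact came at about 2.87 rad: the bar has stopped sinking at 115 mm and the moment has changed. I'll turn on through one click with margin, far below 1.8 rad.

```bash

python3 -m pendant '[8,0,0,0,0.08, 8,0,0,0,0.08, 8,0,0,0,0.08, 8,0,0,0,0.08, 8,0,0,0,0.08, 8,0,0,0,0]' 80; python3 chk.py
python3 -m pendant '[40,0,0,0,0, 85,0,0,0,0, 85,0,0,0,0, 85,0,0,0,0, 85,0,0,0,0, 85,-30,0,0,0, 85,-30,0,0,0, 85,-30,0,0,0, 85,-20,0,0,0, 85,0,0,0,0, 85,0,0,0,0]'
python3 - <<'E'
from h import *
im,d,c=grab("wrist");save("w7",im,1.5);P=cloud(d,c)
m=(abs(P[...,0]-.46)<.06)&(abs(P[...,1]+.328)<.06)&(P[...,2]>.21)&(P[...,2]<.23)
q=P[m];print(m.sum(),cv2.minAreaRect((q[:,:2]*1000).astype(np.float32)))
E
```

```text
clock: 56.9
tcp_pos: [0.4593, -0.3289, 0.1942]
orientation: [-2.128, 0.187, 2.129]
contact_force: [-3.3, 3.4, 7.5]
grip_width: 0.0126
M [0.888 0.625 0.025] tau7 -0.288 gw 0.012586412595544239
t 56.9 tcp [ 0.4593 -0.3289  0.1942] phi -100.1 j [ 0.05  0.38  0.59  1.89 -0.26  0.95 -0.99]
turn -0.2587 shift [ 0.2 -0.4 -0.3]
bar z 117 [0.11526375 0.11864802]
clock: 58.32
tcp_pos: [0.4591, -0.3292, 0.3028]
orientation: [-2.128, 0.187, 2.13]
contact_force: [-0.1, -0.1, -0.0]
grip_width: 0.0849
1496 ((461.13629150390625, -328.26812744140625), (13.663331031799316, 58.97629165649414), 79.89518737792969)
```

View pics/w7.png

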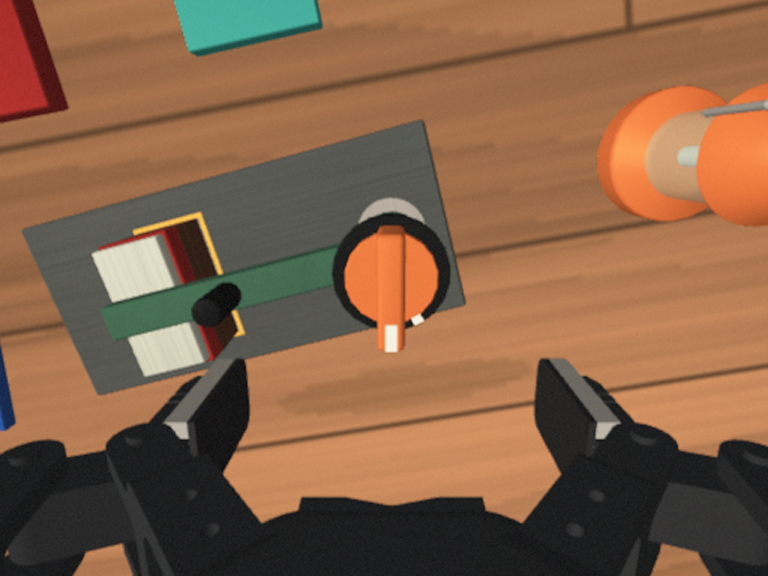

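The wrist view shows the plate down on the red board. The collar's white line (418,320) lags the knob tick (391,338) by about 28°, or 0.5 rad, so one click has passed. One last numeric check, then I hand in.

```bash
python3 - <<'E'
from h import *
im,d,c=grab("wrist");P=cloud(d,c)
hsv=cv2.cvtColor(im,cv2.COLOR_RGB2HSV);g=(hsv[...,0]>60)&(hsv[...,0]<95)&(hsv[...,1]>80)&(P[...,2]>.105)&(P[...,2]<.13)
q=P[g];v=np.linalg.svd(q[:,:2]-q[:,:2].mean(0),full_matrices=False)[2][0];print("arm",g.sum(),np.degrees(np.arctan2(v[1],v[0])),np.median(q[:,2]))
w=(hsv[...,1]<60)&(hsv[...,2]>130)&(P[...,2]>.085)&(P[...,2]<.11)&(abs(P[...,1]+.139)<.06)
q=P[w];print("plate",w.sum(),cv2.minAreaRect((q[:,:2]*1000).astype(np.float32)),np.median(q[:,2]))
rd=rects(im,P,.06,.1,"red",50,(.444,-.139,.1));print(rd)
print(r.hand_in())
E
```

```text
arm 3199 94.76170996834732 0.11474157959044301
plate 2772 ((445.4327392578125, -139.26779174804688), (103.39518737792969, 53.50932312011719), 4.2599196434021) 0.09687902139724941
[{'c': (490, -148), 'med': array([ 0.4853, -0.1633]), 's': (69, 34), 'ang': 54.5, 'z': 0.0815, 'n': 471, 'px': [113.0, 167.0]}, {'c': (407, -169), 'med': array([ 0.4059, -0.1698]), 's': (30, 6), 'ang': -0.9, 'z': 0.08, 'n': 193, 'px': [141.0, 227.0]}]
the job is handed in; nothing more can be done
None
```

I did the job and handed it in at about 58 s. The three tiles present are piled on the yellow-framed rectangle with the small red board on top. The press arm is swung over to its stop, and the knob is turned clockwise until the clutch slipped. One tile was knocked about 47 mm aside during the run; I found it again and placed it.

Last checks:
- **Pile:** each tile, and then the board, measured within about 2 mm and 0.5° of the rectangle when I placed it. I did not re-measure the pile after pressing, because the plate and bar covered most of the board. The last picture showed it still in place.
- **Arm:** the bar measures 94.8° against the bed's 94.6°, and the plate is centred over the rectangle to about 1 mm. Just before I let go of the post, the arm had stopped moving and pushed back with 18 N.
- **Plate:** its top is at 97 mm, so its underside rests on the board at 85 mm. The bar stopped sinking while the knob kept turning.
- **Clutch:** the slip is about 0.5 rad, read both from the turn angle and from the white marks. That is past one click and well under the 1.8 rad limit.
- **Other things:** I moved none of the look-alikes or bystanders. The gripper was clear of everything at hand-in.

No check failed or disagreed.

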